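# Close the filled chocolate canisters

## Task

The filled truffle canisters have to be closed before the chocolate dries out. Put on each of the four filled canisters the beech lid that belongs to it (round or square, large or small), so that its plug is in the mouth and its plate lies flat on the rim all round. Leave every canister standing where it is, and leave the two empty ones open.

Things in the scene. Friction and masses are not known exactly. Their poses are not given: they have to be found in the camera images.
- large_round_full: Large round white ceramic canister, open-topped, 92 mm in diameter, 84 mm tall, mouth 84 mm wide, walls 4 mm; filled with dark brown chocolate truffles to about 15 mm below the rim. Loose, standing upright. Origin at the centre of its underside, z up.
- small_round_full: Small round white ceramic canister, open-topped, 66 mm in diameter, 64 mm tall, mouth 58 mm wide, walls 4 mm; filled with light milk brown chocolate truffles to about 15 mm below the rim. Loose, standing upright. Origin at the centre of its underside, z up.
- large_square_full: Large square white ceramic canister, open-topped, 88 x 88 mm, 84 mm tall, mouth 80 x 80 mm, walls 4 mm; filled with milk brown chocolate truffles to about 15 mm below the rim. Loose, standing upright. Origin at the centre of its underside, z up; x and y run square to its sides.
- small_square_full: Small square white ceramic canister, open-topped, 64 x 64 mm, 64 mm tall, mouth 56 x 56 mm, walls 4 mm; filled with dark brown chocolate truffles to about 15 mm below the rim. Loose, standing upright. Origin at the centre of its underside, z up; x and y run square to its sides.
- large_round_empty: Large round white ceramic canister, open-topped, 92 mm in diameter, 84 mm tall, mouth 84 mm wide, walls 4 mm; empty, the same make and size as the filled one: its bare white floor shows. Loose, standing upright. Origin at the centre of its underside, z up.
- small_square_empty: Small square white ceramic canister, open-topped, 64 x 64 mm, 64 mm tall, mouth 56 x 56 mm, walls 4 mm; empty, the same make and size as the filled one: its bare white floor shows. Loose, standing upright. Origin at the centre of its underside, z up; x and y run square to its sides.
- large_round_lid: Large round beech lid, at first lying knob up on the table. From below: white tapered plug 12 mm deep (74 mm wide at the top, 66 mm at its foot; about 5 mm play in the mouth), flat plate 96 mm in diameter from z 12 to 22 mm, round knob 24 mm in diameter from z 22 to 46 mm. Origin: centre of the plug's underside, z up. Seated, it is 72 mm above the canister's origin.
- small_round_lid: Small round beech lid, at first lying knob up on the table. From below: white tapered plug 12 mm deep (48 mm wide at the top, 40 mm at its foot; about 5 mm play in the mouth), flat plate 70 mm in diameter from z 12 to 22 mm, round knob 24 mm in diameter from z 22 to 46 mm. Origin: centre of the plug's underside, z up. Seated, it is 52 mm above the canister's origin.
- large_square_lid: Large square beech lid, at first lying knob up on the table. From below: white tapered plug 12 mm deep (70 x 70 mm at the top, 62 x 62 mm at its foot; about 5 mm play in the mouth), flat plate 92 x 92 mm from z 12 to 22 mm, round knob 24 mm in diameter from z 22 to 46 mm. Origin: centre of the plug's underside, z up; x, y square to its sides. Seated, it is 72 mm above the canister's origin.
- small_square_lid: Small square beech lid, at first lying knob up on the table. From below: white tapered plug 12 mm deep (46 x 46 mm at the top, 38 x 38 mm at its foot; about 5 mm play in the mouth), flat plate 68 x 68 mm from z 12 to 22 mm, round knob 24 mm in diameter from z 22 to 46 mm. Origin: centre of the plug's underside, z up; x, y square to its sides. Seated, it is 52 mm above the canister's origin.
There are look-alikes about, which are no part of the job. What is shaped like the small_square_empty but purple is not meant.

How it is judged:
By the outcome, as a careful person would: the job done as asked, in the order asked, and still so for the second after the job is handed in, with the robot touching nothing.
It also fails if it takes over 96 s, if anything falls off the work surface, if the arm or the gripper's body presses on something with over 40 N, if the wrist force passes 120 N, or if a joint passes its speed limit or range.

## Robot

A 6-joint arm with a two-finger parallel gripper is mounted at the origin on a cart in front of the work surface, level with it; the furniture and walls round the work are solid. World frame = base frame: x ahead of the robot, y to its left, z up, the work surface at z = 0. Lengths are in m, angles in rad, forces in N, time in s.
With the tool pointing down it reaches from about 0.375 to 0.9 m from the base axis. Payload 3.1 kg.
Tool frame: the origin (TCP) lies at the very end of the fingers, on their centre line; the grasp point (between the pads) lies 19 mm behind it; z points along the fingers, y is the line along which they close (so a half turn about z gives the same grasp; the last joint's range is limited). The gripper opens to 85 mm and grips with 20 to 120 N. Pads are 22 mm wide; open, the fingers measure 114 mm over their backs; the gripper's body (76 mm by 85 mm) begins 54 mm behind the grasp point. The pads swing forward as they close: fully open they stand 13 mm farther back than shut.
Start: joints at [-1.5, 0.527, 1.433, -0, 1.181, -0.178], TCP at [0.155, -0.606, 0.231] pointing down, gripper open.
Joint ranges: [-3.08, 3.08], [-0.75, 2.2], [0.22, 2.44], [-1.43, 4.57], [0, 2.65], [-2.85, 2.85]. Speed limits (rad/s): [2.79, 2.79, 3.14, 3.14, 3.14, 3.14].

## Interface

Orientations are given as a unit quaternion [x, y, z, w].
In Python, from station import sense, snapshot, camera_params, sign_off gives the robot as it stands.
- The arm moves only by the shell command python3 -m handwheel 'ROWS' [OPENING] [FORCE]. ROWS is JSON, a list that holds one entry, the list of rows, each a list of 4 numbers: the shift along the tool's x, y, z in units of 25 mm (1.0 is 25 mm), then the turn about the tool's z in units of 6 degrees (1.0 is 6 degrees). A call has 1 to 20 rows; each row shifts and turns the commanded pose from where the row before left it, along the tool's axes as they then stand; what a row does not reach is not made up. A row lasts 1/8 s, in which the tool goes at most 62.5 mm and 10.7 degrees, less where a joint would pass 70% of its speed; a pose out of reach is approached as far as the arm can. A call is refused whole if a number of a shift passes 1 or a number of a turn 1, either way. A call with a gripper value outside its range is refused whole. OPENING is the finger opening in mm, from 0 to 85.4, set as the call begins (- or left out, the last holds). The fingers move at their own pace and stop on an object; FORCE is the grip in N (left out, the last holds). Time passes only in rows, so rows that do not move let the fingers close. It gives the time, the measured TCP pose, the force, the opening and the grip force at its end, in the units of the state.
- sense(): the state, without advancing time (a new reading comes with each control period).
- snapshot(name): name is "side" or "top"; returns (picture, depth): 420x560x3 uint8, red, green, blue; 420x560 float32, m along the optical axis (not along the pixel's ray), 0 where there is no reading.
- camera_params(name): a dict with "mtx" (3x3 intrinsics, pixels), "extrinsics" (4x4, takes a point from camera to world coordinates). Camera axes: x right, y up, looking along -z (the intrinsics and any distortion apply to the point x, -y, -z); pixel columns grow to the right and rows downward; lengths in m; the calibration is good to about 2 mm. A picture is of the moment at which its call begins. camera_params takes no time and is no camera call.
- sign_off(): hands the job in; it is judged then, once.
The state is a dict: "t": time; "q": joint angles; "qd": joint speeds; "tau": joint torques, N m; "tcp_pos": TCP position; "tool_rot": TCP orientation; "force": force on the tool from outside, world axes, zero at the start; "ft_torque": the same for the moment, N m; "finger_gap": opening from 0.0 (shut) to 1.0 (fully open); "gripper_force": force on a finger pad.
Only numpy, scipy, OpenCV 4.12 (cv2) and the standard library are available. Lean on these libraries where they do the work, as an engineer would, in place of code of your own. Each camera call takes 0.05 s, during which the arm holds its last target. There are 200 camera calls.

## Working session

There is one attempt and no reset: what is moved stays moved. The work goes in short steps, Python scripts to look and compute and a shell command to move; the robot and the scene stay as the last step left them, time stands still between calls to the robot, and variables do not carry over. Pictures are saved under pics/ and viewed, at most 14 in all, crops included, and the job is handed in when it is done.

```bash
mkdir -p pics; ls
python3 - <<'E'
from station import *
import cv2,numpy as np
s=sense();print(s)
for n in("top","side"):
    p,d=snapshot(n);cv2.imwrite(f"pics/{n}0.png",p[:,:,::-1]);np.savez(f"{n}0.npz",p=p,d=d)
    c=camera_params(n);print(n,c)
E
```

```text
pics
{'t': 0.0, 'q': array([-1.49950752e+00,  5.28500232e-01,  1.43391402e+00,  9.36518947e-06,
        1.18140942e+00, -1.78491665e-01]), 'qd': array([-0.0022679 ,  0.00153358,  0.00046965,  0.00065913,  0.00064935,
        0.00036432]), 'tau': array([-2.05546708e-04, -4.42357707e+01, -1.78023702e+01, -3.29150462e-04,
        8.39666318e-03,  5.17661775e-06]), 'tcp_pos': array([ 0.15447809, -0.60485882,  0.23030898]), 'tool_rot': array([ 9.92210951e-01,  1.24563977e-01,  6.40881921e-05, -1.11367641e-03]), 'force': array([-0.60099873,  0.62346819, -0.03371748]), 'ft_torque': array([-0.05411852, -0.0254272 , -0.02010168]), 'gripper_force': 0.0, 'finger_gap': 0.9948825623175022}
top {'mtx': array([[440.47098895,   0.        , 284.98628683],
       [  0.        , 440.47098895, 211.97229357],
       [  0.        ,   0.        ,   1.        ]]), 'extrinsics': array([[ 0.01410332,  0.99367477, -0.11140712,  0.31050305],
       [-0.99989886,  0.0138112 , -0.00339343, -0.0463123 ],
       [-0.0018333 ,  0.11144371,  0.99376906,  1.4940173 ],
       [ 0.        ,  0.        ,  0.        ,  1.        ]])}
side {'mtx': array([[472.09585096,   0.        , 273.10367751],
       [  0.        , 472.09585096, 205.54697724],
       [  0.        ,   0.        ,   1.        ]]), 'extrinsics': array([[-0.989654  ,  0.08078241, -0.11857133,  0.32533865],
       [-0.14160196, -0.41685782,  0.8978744 ,  1.26636964],
       [ 0.02310507,  0.90537493,  0.42398396,  0.66009042],
       [ 0.        ,  0.        ,  0.        ,  1.        ]])}
```

View pics/top0.png

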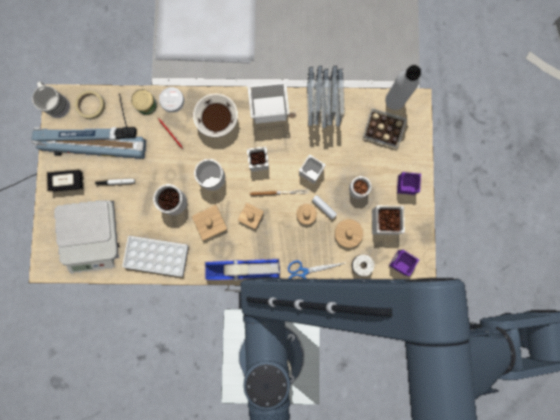

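View pics/side0.png

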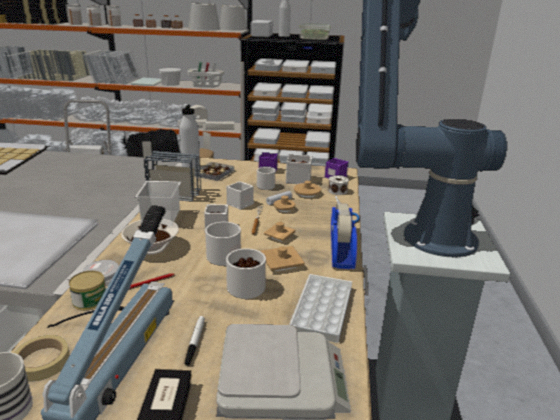

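```bash
cat > h.py <<'E'
import numpy as np,cv2
from station import *
def world(n,d):
    c=camera_params(n);K=c["mtx"];T=c["extrinsics"]
    v,u=np.mgrid[:d.shape[0],:d.shape[1]]
    P=np.stack([(u-K[0,2])/K[0,0]*d,-(v-K[1,2])/K[1,1]*d,-d],-1)
    return P@T[:3,:3].T+T[:3,3]
def ray(n,uv,z):
    c=camera_params(n);K=c["mtx"];T=c["extrinsics"];uv=np.atleast_2d(uv).astype(float)
    D=np.stack([(uv[:,0]-K[0,2])/K[0,0],-(uv[:,1]-K[1,2])/K[1,1],-np.ones(len(uv))],-1)@T[:3,:3].T
    return T[:3,3]+D*((z-T[2,3])/D[:,2])[:,None]
E
python3 - <<'E'
from h import *
a=np.load("top0.npz");p,d=a["p"],a["d"]
cv2.imwrite("pics/crop0.png",cv2.resize(p[140:275,140:430],None,fx=2.7,fy=2.7,interpolation=cv2.INTER_CUBIC)[:,:,::-1])
W=world("top",d)
C=dict(LRF=(168,198,.084),LRE=(209,174,.084),SSF=(258,157,.064),SSE=(312,170,.064),SRF=(360,187,.064),LSF=(389,220,.084))
L=dict(LSL=(210,223),SSL=(251,216),SRL=(306,215),LRL=(348,233))
print("missing",(d==0).sum(), "table z",np.median(W[230:250,290:330,2]),W[230:250,290:330,2].std())
for k,(u,v,h) in C.items():
    s=np.s_[v-24:v+24,u-24:u+24];w=W[s];m=abs(w[...,2]-h)<.006
    n,lab,st,_=cv2.connectedComponentsWithStats(m.astype(np.uint8));i=1+st[1:,4].argmax();q=w[lab==i]
    r=cv2.minAreaRect(q[:,:2].astype(np.float32)*1000);print(k,len(q),np.median(q[:,2]).round(4),q[:,:2].mean(0).round(4),r)
for k,(u,v) in L.items():
    s=np.s_[v-24:v+24,u-24:u+24];w=W[s];m=(w[...,2]>.014)&(w[...,2]<.055)
    n,lab,st,_=cv2.connectedComponentsWithStats(m.astype(np.uint8));i=lab[24,24];q=w[lab==i];t=q[q[:,2]>.036]
    r=cv2.minAreaRect(q[:,:2].astype(np.float32)*1000);print(k,len(q),np.median(q[:,2]).round(4),'knob',len(t),t.mean(0).round(4),q[:,:2].mean(0).round(4),r)
E
```

```text
missing 977 table z 0.0004079241365111397 0.0528679153864293
LRF 56 0.0839 [0.529  0.3688] ((527.6148071289062, 365.91949462890625), (30.81515884399414, 82.62435913085938), 53.50954818725586)
LRE 116 0.0829 [0.5971 0.2132] ((595.1476440429688, 212.55844116210938), (89.10279083251953, 88.86798095703125), 1.0577054023742676)
SSF 55 0.0634 [0.6777 0.0569] ((671.2861938476562, 56.60795593261719), (34.91716003417969, 63.451622009277344), 4.665589809417725)
SSE 101 0.0633 [ 0.6232 -0.1254] ((623.0779418945312, -126.7046127319336), (63.97002029418945, 65.42961883544922), 57.269775390625)
SRF 38 0.0635 [ 0.5742 -0.3058] ((572.9304809570312, -304.99639892578125), (60.63578414916992, 23.44257354736328), 30.028884887695312)
LSF 188 0.0833 [ 0.4508 -0.3788] ((452.455810546875, -377.77392578125), (88.00712585449219, 88.70874786376953), 0.8163977861404419)
LSL 746 0.0223 knob 41 [0.4393 0.2149 0.0459] [0.4387 0.2147] ((439.0726013183594, 215.05401611328125), (91.9612808227539, 92.3150634765625), 26.084739685058594)
SSL 399 0.0228 knob 41 [0.4642 0.0765 0.0465] [0.4633 0.0759] ((463.8243103027344, 76.174072265625), (67.48780822753906, 66.5199203491211), 64.21932220458984)
SRL 331 0.023 knob 40 [ 0.4731 -0.111   0.0459] [ 0.4725 -0.1106] ((473.3296813964844, -110.24821472167969), (68.09370422363281, 64.23324584960938), 1.5170855522155762)
LRL 640 0.0229 knob 42 [ 0.4101 -0.2527  0.0458] [ 0.4094 -0.2526] ((409.5892333984375, -252.88827514648438), (90.75164794921875, 95.21775817871094), 0.8172224760055542)
```

View pics/crop0.png

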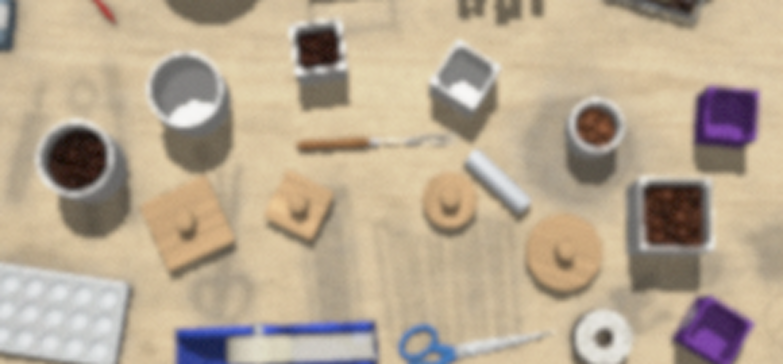

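Run:
```python
from h import *
from scipy.optimize import least_squares
a=np.load("top0.npz");W=world("top",a["d"])
C=dict(LRF=(.53,.352,.084,.044),SSF=(.667,.057,.064,.03),SRF=(.568,-.29,.064,.031),LSF=(.452,-.378,.084,.042))
for k,(x,y,h,r) in C.items():
    # near-rim pixels around the coarse centre
    m=(abs(W[...,2]-h)<.006)&(np.hypot(W[...,0]-x,W[...,1]-y)<.075);q=W[m]
    f=least_squares(lambda c:np.hypot(q[:,0]-c[0],q[:,1]-c[1])-r,[x,y],loss="soft_l1",f_scale=.002)
    print(k,len(q),np.median(q[:,2]).round(4),"circ",f.x.round(4),np.abs(f.fun).mean().round(4),"rect",cv2.minAreaRect(q[:,:2].astype(np.float32)*1000))
```

```text
LRF 119 0.0839 circ [0.5099 0.3411] 0.0013 rect ((510.2469787597656, 341.81732177734375), (89.57251739501953, 90.48548889160156), 61.344093322753906)
SSF 105 0.0632 circ [0.6545 0.0541] 0.0048 rect ((654.6797485351562, 54.51705551147461), (65.3355712890625, 63.82902526855469), 8.146523475646973)
SRF 78 0.0637 circ [ 0.5617 -0.2874] 0.0012 rect ((562.2667236328125, -287.2232666015625), (62.57896041870117, 64.67489624023438), 45.098026275634766)
LSF 188 0.0833 circ [ 0.4519 -0.3779] 0.0061 rect ((452.455810546875, -377.77392578125), (88.00712585449219, 88.70874786376953), 0.8163977861404419)
```

The look-alikes, with their pixels in the top view:
- **Filled:** large round (168,198), small square (258,157), small round (360,187), large square (389,220).
- **Empty, leave open:** large round (209,174), small square (312,170).
- **Not part of the job:** purple boxes (409,183) and (404,263), the bowl (215,117), the white bin (268,103), the white roll (363,265).
- **Lids:** large square (210,223), small square (251,216), small round (306,215), large round (348,233).

The crop confirms this: brown contents at crop (77,158), (320,45), (596,125), (675,215), bare white floors at (188,90) and (466,78). I start with the large round lid.

```bash
python3 -m handwheel '[[[0,0,0,0.8],[0,0,0,0.8],[0,0,0,0.8],[0.68,-0.94,0,0],[0.68,-0.94,0,0],[0.68,-0.94,0,0],[0.68,-0.94,0,0],[0.68,-0.94,0,0],[0.68,-0.94,0,0],[0.68,-0.94,0,0],[0.68,-0.94,0,0],[0.68,-0.94,0,0],[0.68,-0.94,0,0],[0.68,-0.94,0,0],[0.68,-0.94,0,0],[0.68,-0.94,0,0],[0.68,-0.94,0,0],[0.68,-0.94,0,0]]]' 55 40
python3 - <<'E'
from h import *
s=sense();print(s["q"],s["tcp_pos"],s["tool_rot"])
E
```

```text
t: 2.35
tcp_pos: [0.4104, -0.2524, 0.231]
tool_rot: [1.0, -0.001, -0.0, -0.0]
force: [0.9, 0.0, -0.3]
finger_gap: 0.645
gripper_force: 0.0
[-7.83998746e-01  3.36532392e-01  1.78229055e+00  6.93373453e-05
  1.02349688e+00  7.88344788e-01] [ 0.41037627 -0.252446    0.2310487 ] [ 9.99999620e-01 -7.91654975e-04 -2.36767231e-04 -2.77507918e-04]
```

```bash
python3 -m handwheel '[[[0,0,0.9,0],[0,0,0.9,0],[0,0,0.9,0],[0,0,0.9,0],[0,0,0.9,0],[0,0,0.9,0],[0,0,0.9,0],[0,0,0.9,0],[0,0,0.6,0],[0,0,0.4,0],[0,0,0,0]]]'; python3 -m handwheel '[[[0,0,0,0],[0,0,0,0],[0,0,0,0],[0,0,0,0],[0,0,0,0],[0,0,0,0]]]' 0 40
```

```text
t: 3.72
tcp_pos: [0.4099, -0.2533, 0.0259]
tool_rot: [1.0, -0.001, -0.0, -0.0]
force: [0.1, 0.5, -0.4]
finger_gap: 0.644
gripper_force: 0.0
t: 4.47
tcp_pos: [0.4104, -0.2538, 0.0271]
tool_rot: [1.0, -0.001, 0.001, 0.001]
force: [-0.7, 0.5, 6.4]
finger_gap: 0.259
gripper_force: 39.5
```

```bash
python3 -m handwheel '[[[0,0,-0.5,0],[0,0,-0.9,0],[0,0,-0.9,0],[0,0,-0.9,0],[0,0,-0.9,0],[0,0,-0.9,0],[0.2,-0.9,0,0],[0.2,-0.9,0,0],[0.2,-0.9,0,0],[0.2,-0.9,0,0],[0.2,-0.9,0,0],[0.2,-0.9,0,0],[0.2,-0.9,0,0],[0.2,-0.9,0,0],[0.2,-0.9,0,0],[0.2,-0.9,0,0]]]'; python3 -m handwheel '[[[0.2,-0.9,0,0],[0.2,-0.9,0,0],[0.2,-0.9,0,0],[0.2,-0.9,0,0],[0.2,-0.9,0,0],[0.2,-0.9,0,0],[0.2,-0.9,0,0],[0.2,-0.9,0,0],[0.2,-0.9,0,0],[0.2,-0.9,0,0],[0,-0.9,0,0],[0,-0.9,0,0],[0,-0.9,0,0],[0,-0.9,0,0],[0,-0.9,0,0],[0,-0.9,0,0],[0,-0.2,0,0],[0,0,0,0],[0,0,0,0]]]'
python3 - <<'E'
from h import *
p,d=snapshot("side");cv2.imwrite("pics/s1.png",cv2.resize(p[150:330,150:390],None,fx=2.5,fy=2.5)[:,:,::-1])
E
```

```text
t: 6.48
tcp_pos: [0.4602, -0.0277, 0.1518]
tool_rot: [1.0, -0.001, -0.0, -0.0]
force: [0.2, -0.5, -0.6]
finger_gap: 0.26
gripper_force: 39.5
t: 8.85
tcp_pos: [0.5108, 0.3357, 0.1512]
tool_rot: [1.0, -0.001, -0.0, 0.0]
force: [0.5, 0.4, -1.2]
finger_gap: 0.26
gripper_force: 39.5
```

View pics/s1.png

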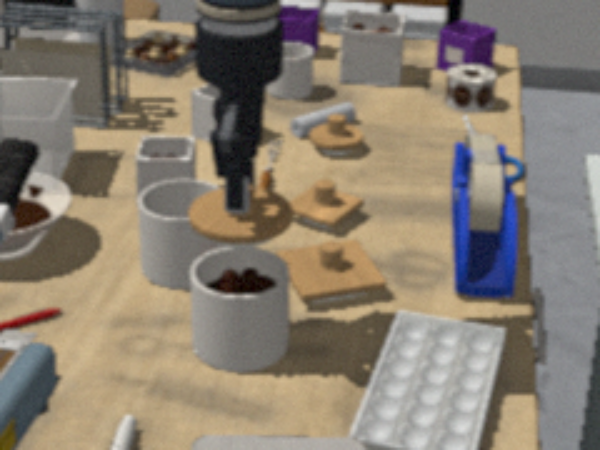

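```bash
python3 -m handwheel '[[[0,-0.23,0,0],[0,0,0.5,0],[0,0,0.5,0],[0,0,0.4,0],[0,0,0.3,0],[0,0,0.2,0],[0,0,0.1,0],[0,0,0.08,0],[0,0,0,0],[0,0,0,0]]]'
```

```text
t: 10.15
tcp_pos: [0.5111, 0.3422, 0.0996]
tool_rot: [1.0, -0.001, 0.0, -0.0]
force: [0.5, -1.1, -0.6]
finger_gap: 0.259
gripper_force: 39.5
```

```bash
python3 -m handwheel '[[[0,0,0,0],[0,0,0,0],[0,0,0,0],[0,0,-0.4,0],[0,0,-0.8,0],[0,0,-0.9,0],[0,0,-0.9,0],[-0.48,0.85,0,0],[-0.48,0.85,0,0],[-0.48,0.85,0,0],[-0.48,0.85,0,0],[-0.48,0.85,0,0],[-0.48,0.85,0,0],[0,0,0,0]]]' 55
python3 - <<'E'
from h import *
p,d=snapshot("side");cv2.imwrite("pics/s2.png",cv2.resize(p[190:320,170:350],None,fx=3,fy=3)[:,:,::-1])
E
```

```text
t: 11.9
tcp_pos: [0.438, 0.2139, 0.1749]
tool_rot: [1.0, -0.002, -0.0, 0.0]
force: [1.1, 0.8, 0.9]
finger_gap: 0.644
gripper_force: 0.0
```

View pics/s2.png

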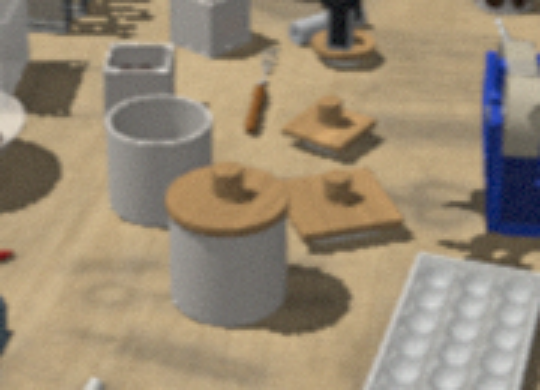

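The large round lid sits flat on its canister (crop 228,200). Next is the large square lid.

```bash
python3 -m handwheel '[[[0.05,-0.04,0.9,0],[0,0,0.9,0],[0,0,0.9,0],[0,0,0.9,0],[0,0,0.9,0],[0,0,0.7,0],[0,0,0.4,0],[0,0,0.28,0],[0,0,0,0]]]'; python3 -m handwheel '[[[0,0,0,0],[0,0,0,0],[0,0,0,0],[0,0,0,0],[0,0,0,0],[0,0,0,0]]]' 0 40; python3 -m handwheel '[[[0,0,-0.5,0],[0,0,-0.9,0],[0,0,-0.9,0],[0,0,-0.9,0],[0,0,-0.9,0],[0,0,-0.9,0],[0,0.9,0,0.6],[0,0.9,0,0.6],[0,0.9,0,0.6],[0,0.9,0,0.6],[0,0.9,0,0.6],[0,0.9,0,0.6],[0,0.9,0,0.6],[0,0,0,0]]]'
```

```text
t: 13.08
tcp_pos: [0.4402, 0.216, 0.0272]
tool_rot: [1.0, -0.001, 0.0, -0.0]
force: [0.2, 0.1, 0.1]
finger_gap: 0.647
gripper_force: 0.0
t: 13.82
tcp_pos: [0.4404, 0.2158, 0.028]
tool_rot: [1.0, -0.001, 0.001, -0.0]
force: [-0.2, -0.3, 6.9]
finger_gap: 0.26
gripper_force: 39.4
t: 15.58
tcp_pos: [0.4097, 0.0615, 0.1527]
tool_rot: [0.976, -0.22, -0.0, 0.0]
force: [-0.1, 1.3, -1.0]
finger_gap: 0.257
gripper_force: 39.5
```

```bash
python3 -m handwheel '[[[0.5,0.84,0,0],[0.5,0.84,0,0],[0.5,0.84,0,0],[0.5,0.84,0,0],[0.5,0.84,0,0],[0.5,0.84,0,0],[0.5,0.84,0,0],[0.5,0.84,0,0],[0.5,0.84,0,0],[0.5,0.84,0,0],[0.5,0.84,0,0],[0.5,0.84,0,0],[0.5,0.84,0,0],[0.5,0.84,0,0],[0.5,0.84,0,0],[0.5,0.84,0,0],[0.5,0.84,0,0],[0.5,0.84,0,0],[0,0,0,0],[0,0,0,0]]]'
python3 - <<'E'
from h import *
s=sense();p=s["tcp_pos"];x,y=s["tool_rot"][:2];f=2*np.arctan2(y,x)
e=np.array([.453,-.378])-p[:2];print(p,np.degrees(f),e@[np.cos(f),np.sin(f)]/.025,e@[np.sin(f),-np.cos(f)]/.025)
E
```

```text
t: 18.08
tcp_pos: [0.4519, -0.3748, 0.1519]
tool_rot: [0.976, -0.219, -0.001, -0.001]
force: [0.1, 0.3, -1.2]
finger_gap: 0.262
gripper_force: 39.5
[ 0.45191722 -0.37480817  0.15192176] -25.301131913670893 0.09372115261103196 0.09691600898760482
```

```bash
python3 -m handwheel '[[[0.09,0.1,0,0],[0,0,0.5,0],[0,0,0.4,0],[0,0,0,0]]]';  python3 - <<'E'
from h import *
p,d=snapshot("side");cv2.imwrite("pics/s3.png",cv2.resize(p[130:230,220:360],None,fx=4,fy=4)[:,:,::-1])
E
```

```text
t: 18.58
tcp_pos: [0.4527, -0.3777, 0.1283]
tool_rot: [0.976, -0.219, -0.001, -0.001]
force: [0.1, 0.2, -0.3]
finger_gap: 0.263
gripper_force: 39.5
```

View pics/s3.png

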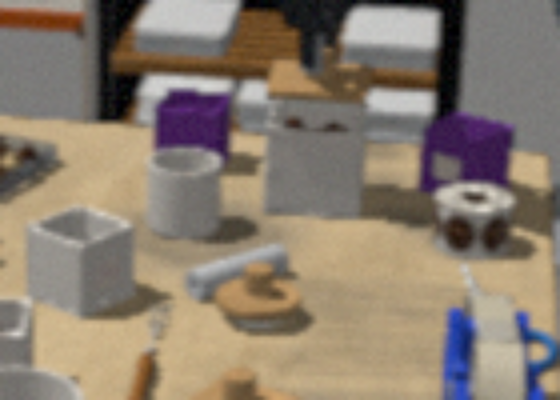

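The square lid hovers squarely above its canister: lid edges at crop 268–365, canister edges at 265–365. Now I lower it and release.

```bash
python3 -m handwheel '[[[0,0,0.4,0],[0,0,0.3,0],[0,0,0.2,0],[0,0,0.15,0],[0,0,0.1,0],[0,0,0,0],[0,0,0,0]]]'; python3 -m handwheel '[[[0,0,0,0],[0,0,0,0],[0,0,0,0],[0,0,-0.4,0],[0,0,-0.8,0],[0,0,-0.9,0],[0,0,-0.9,0],[0,0,0,-0.84],[0,0,0,-0.84],[0,0,0,-0.84],[0,0,0,-0.84],[0,0,0,-0.84],[0,0,0,0]]]' 55
python3 - <<'E'
from h import *
s=sense();p=s["tcp_pos"];x,y=s["tool_rot"][:2];f=2*np.arctan2(y,x)
e=np.array([.4735,-.111])-p[:2];print(p,np.degrees(f),e@[np.cos(f),np.sin(f)]/.025,e@[np.sin(f),-np.cos(f)]/.025)
E
```

```text
t: 19.5
tcp_pos: [0.4535, -0.3789, 0.1013]
tool_rot: [0.976, -0.219, 0.0, 0.0]
force: [0.8, -0.3, -0.4]
finger_gap: 0.261
gripper_force: 39.5
t: 21.12
tcp_pos: [0.4536, -0.3789, 0.1767]
tool_rot: [1.0, -0.001, 0.0, 0.0]
force: [-0.2, -0.9, -1.1]
finger_gap: 0.641
gripper_force: 0.0
[ 0.45356256 -0.37890474  0.17672376] -0.14253787199701726 0.7708360421136055 -10.718140556323478
```

```bash
python3 -m handwheel '[[[0.07,-0.9,0,0],[0.07,-0.9,0,0],[0.07,-0.9,0,0],[0.07,-0.9,0,0],[0.07,-0.9,0,0],[0.07,-0.9,0,0],[0.07,-0.9,0,0],[0.07,-0.9,0,0],[0.07,-0.9,0,0],[0.07,-0.9,0,0],[0.07,-0.9,0,0],[0,-0.8,0,0],[0,0,0,0],[0,0,0,0]]]'
python3 - <<'E'
from h import *
p,d=snapshot("side");cv2.imwrite("pics/s4.png",cv2.resize(p[130:230,220:360],None,fx=4,fy=4)[:,:,::-1])
E
```

```text
t: 22.88
tcp_pos: [0.4735, -0.1117, 0.1762]
tool_rot: [1.0, -0.001, 0.0, 0.0]
force: [0.1, -0.1, -0.3]
finger_gap: 0.639
gripper_force: 0.0
```

View pics/s4.png

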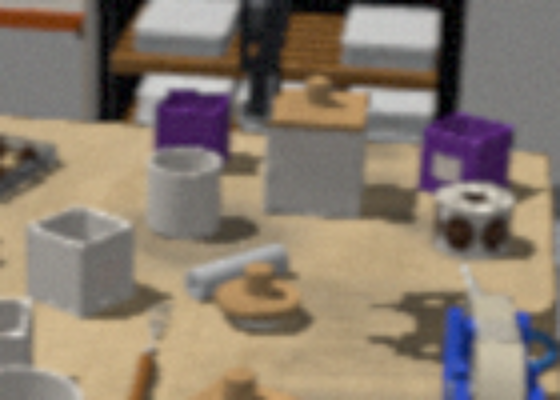

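The square lid lies flat on its canister (crop 320,105). Now the small round lid.

```bash
python3 -m handwheel '[[[0,-0.02,0.9,0],[0,0,0.9,0],[0,0,0.9,0],[0,0,0.9,0],[0,0,0.9,0],[0,0,0.7,0],[0,0,0.4,0],[0,0,0.33,0],[0,0,0,0]]]'; python3 -m handwheel '[[[0,0,0,0],[0,0,0,0],[0,0,0,0],[0,0,0,0],[0,0,0,0],[0,0,0,0]]]' 0 40; python3 -m handwheel '[[[0,0,-0.5,0],[0,0,-0.9,0],[0,0,-0.9,0],[0,0,-0.9,0],[0,0,-0.8,0],[0.44,0.88,0,0],[0.44,0.88,0,0],[0.44,0.88,0,0],[0.44,0.88,0,0],[0.44,0.88,0,0],[0.44,0.88,0,0],[0.44,0.88,0,0],[0.44,0.88,0,0],[0,0,0,0],[0,0,0,0]]]'
```

```text
t: 24.05
tcp_pos: [0.4731, -0.111, 0.0276]
tool_rot: [1.0, -0.001, -0.0, -0.0]
force: [0.4, 0.2, 0.4]
finger_gap: 0.641
gripper_force: 0.0
t: 24.8
tcp_pos: [0.4735, -0.1111, 0.0284]
tool_rot: [1.0, -0.001, 0.001, 0.0]
force: [-0.4, 0.0, 5.9]
finger_gap: 0.253
gripper_force: 39.3
t: 26.68
tcp_pos: [0.5598, -0.2857, 0.1276]
tool_rot: [1.0, -0.001, -0.001, -0.001]
force: [0.0, 0.2, -1.3]
finger_gap: 0.257
gripper_force: 39.5
```

```bash
python3 -m handwheel '[[[0.09,0.06,0,0],[0,0,0.5,0],[0,0,0.5,0],[0,0,0.4,0],[0,0,0.25,0],[0,0,0.15,0],[0,0,0.07,0],[0,0,0,0],[0,0,0,0]]]'; python3 -m handwheel '[[[0,0,0,0],[0,0,0,0],[0,0,0,0],[0,0,-0.4,0],[0,0,-0.8,0],[0,0,-0.9,0],[0,0,-0.9,0],[-0.24,-0.9,0,0],[-0.24,-0.9,0,0],[-0.24,-0.9,0,0],[-0.24,-0.9,0,0],[-0.24,-0.9,0,0],[-0.24,-0.9,0,0],[-0.24,-0.9,0,0],[-0.24,-0.9,0,0],[-0.24,-0.9,0,0],[-0.24,-0.9,0,0],[-0.24,-0.9,0,0],[-0.24,-0.9,0,0]]]' 55;  python3 - <<'E'
from h import *
p,d=snapshot("side");cv2.imwrite("pics/s5.png",cv2.resize(p[130:230,220:360],None,fx=4,fy=4)[:,:,::-1])
E
```

```text
t: 27.8
tcp_pos: [0.5633, -0.2887, 0.0814]
tool_rot: [1.0, -0.001, 0.0, 0.0]
force: [-0.2, -0.3, -0.9]
finger_gap: 0.263
gripper_force: 39.5
t: 30.18
tcp_pos: [0.4911, -0.0169, 0.1561]
tool_rot: [1.0, -0.001, 0.0, 0.0]
force: [-0.0, -0.1, 0.2]
finger_gap: 0.644
gripper_force: 0.0
```

View pics/s5.png

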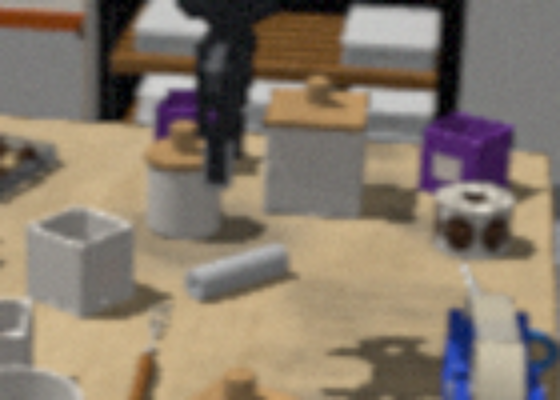

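The small round lid is seated (crop 182,155). I fit the yaws for the last lid while the arm hovers.

```bash
python3 -m handwheel '[[[-0.27,-0.9,0,0],[-0.27,-0.9,0,0],[-0.27,-0.9,0,0],[-0.27,-0.9,0,0],[0,-0.14,0,0],[0,0,0,0],[0,0,0,0]]]'
python3 - <<'E'
from h import *
from scipy.optimize import least_squares
a=np.load("top0.npz");W=world("top",a["d"])
def fit(q,r,x,y,t):
    def f(p):
        c,s=np.cos(p[2]),np.sin(p[2]);d=q[:,:2]-p[:2]
        return np.maximum(abs(d@[c,s]),abs(d@[-s,c]))-r
    o=least_squares(f,[x,y,t],loss="soft_l1",f_scale=.002,x_scale=[.01,.01,.1]);return o.x[:2].round(4),np.degrees(o.x[2]).round(1),abs(o.fun).mean().round(4)
q=W[(abs(W[...,2]-.064)<.006)&(np.hypot(W[...,0]-.6546,W[...,1]-.0543)<.06)];print("SSF",fit(q,.030,.6546,.0543,.1))
s=np.s_[192:240,227:275];w=W[s];m=((w[...,2]>.014)&(w[...,2]<.055)).astype(np.uint8)
e=m-cv2.erode(m,np.ones((3,3)));print("SSL",fit(w[e>0],.0325,.464,.076,-.45))
E
```

```text
t: 31.1
tcp_pos: [0.4652, 0.0745, 0.1561]
tool_rot: [1.0, -0.001, 0.0, 0.0]
force: [-0.4, 0.3, -0.5]
finger_gap: 0.648
gripper_force: 0.0
SSF (array([0.6547, 0.0544]), np.float64(8.9), np.float64(0.0014))
SSL (array([0.4646, 0.0757]), np.float64(-26.4), np.float64(0.011))
```

```bash
python3 -m handwheel '[[[-0.02,-0.06,0.9,0],[0,0,0.9,0],[0,0,0.9,0],[0,0,0.9,0],[0,0,0.7,0],[0,0,0.5,0],[0,0,0.3,0],[0,0,0,0]]]'; python3 -m handwheel '[[[0,0,0,0],[0,0,0,0],[0,0,0,0],[0,0,0,0],[0,0,0,0],[0,0,0,0]]]' 0 40; python3 -m handwheel '[[[0,0,-0.5,0],[0,0,-0.9,0],[0,0,-0.9,0],[0,0,-0.9,0],[0,0,-0.8,0],[0.84,0.1,0,0],[0.84,0.1,0,0],[0.84,0.1,0,0],[0.84,0.1,0,0],[0.84,0.1,0,0],[0.84,0.1,0,0],[0.84,0.1,0,0],[0.84,0.1,0,0],[0.84,0.1,0,0],[0,0,0,-0.95],[0,0,0,-0.95],[0,0,0,-0.95],[0,0,0,-0.95],[0,0,0,-0.95],[0,0,0,-0.95]]]'; python3 -m handwheel '[[[0,0,0,0]]]'
python3 - <<'E'
from h import *
s=sense();p=s["tcp_pos"];x,y=s["tool_rot"][:2];f=2*np.arctan2(y,x)
e=np.array([.655,.0544])-p[:2];print(p,np.degrees(f),e@[np.cos(f),np.sin(f)]/.025,e@[np.sin(f),-np.cos(f)]/.025)
E
```

```text
t: 32.1
tcp_pos: [0.4642, 0.0765, 0.0283]
tool_rot: [1.0, -0.001, -0.0, -0.0]
force: [-0.6, -0.4, 0.3]
finger_gap: 0.644
gripper_force: 0.0
t: 32.85
tcp_pos: [0.4645, 0.0767, 0.0292]
tool_rot: [1.0, -0.001, 0.001, 0.0]
force: [-0.2, -0.2, 6.0]
finger_gap: 0.258
gripper_force: 39.4
t: 35.35
tcp_pos: [0.6525, 0.054, 0.1289]
tool_rot: [0.956, 0.295, -0.0, -0.0]
force: [0.1, 0.2, -0.8]
finger_gap: 0.258
gripper_force: 39.5
t: 35.48
tcp_pos: [0.6527, 0.054, 0.1288]
tool_rot: [0.956, 0.293, -0.0, -0.0]
force: [-1.2, -0.1, -1.6]
finger_gap: 0.257
gripper_force: 39.5
[0.65268603 0.05398002 0.1288234 ] 34.051097776153135 0.08609505537455335 0.037907875883964916
```

```bash
python3 -m handwheel '[[[0.08,0.03,0.5,0],[0,0,0.5,0],[0,0,0.4,0],[0,0,0.25,0],[0,0,0.15,0],[0,0,0.08,0],[0,0,0,0],[0,0,0,0]]]'; python3 -m handwheel '[[[0,0,0,0],[0,0,0,0],[0,0,0,0],[0,0,-0.4,0],[0,0,-0.8,0],[0,0,-0.9,0],[0,0,-0.9,0],[0,0,-0.9,0],[0,0,-0.9,0],[0,0,-0.9,0],[-0.9,0,0,0],[-0.9,0,0,0],[-0.9,0,0,0],[-0.9,0,0,0],[-0.9,0,0,0],[-0.5,0,0,0],[0,0,0,0]]]' 55;  python3 - <<'E'
from h import *
p,d=snapshot("side");cv2.imwrite("pics/s6.png",cv2.resize(p[130:320,150:370],None,fx=3,fy=3)[:,:,::-1])
p,d=snapshot("top");cv2.imwrite("pics/t6.png",cv2.resize(p[140:275,140:430],None,fx=2.7,fy=2.7,interpolation=cv2.INTER_CUBIC)[:,:,::-1])
W=world("top",d)
for k,(x,y,h) in dict(LR=(.51,.3415,.094),SS=(.6547,.0544,.074),SR=(.562,-.2873,.074),LS=(.4522,-.3778,.094)).items():
    q=W[(np.hypot(W[...,0]-x,W[...,1]-y)<.045)&(abs(W[...,2]-h)<.008)]
    if len(q)<30: print(k,"hidden");continue
    c=np.linalg.lstsq(np.c_[q[:,:2]-[x,y],np.ones(len(q))],q[:,2],rcond=None)[0]
    print(k,len(q),h,c.round(4),q[:,:2].mean(0).round(4))
E
```

```text
t: 36.48
tcp_pos: [0.6554, 0.0544, 0.0819]
tool_rot: [0.956, 0.293, 0.0, 0.0]
force: [0.1, -0.7, -0.5]
finger_gap: 0.261
gripper_force: 39.5
t: 38.6
tcp_pos: [0.5517, -0.016, 0.2251]
tool_rot: [0.956, 0.293, 0.001, 0.0]
force: [0.7, -0.5, 0.2]
finger_gap: 0.644
gripper_force: 0.0
LR 559 0.094 [0.003  0.0086 0.0943] [0.5096 0.3409]
SS hidden
SR 309 0.074 [-0.0171 -0.0043  0.0746] [ 0.5614 -0.2869]
LS 562 0.094 [0.0056 0.0047 0.0947] [ 0.4515 -0.3776]
```

View pics/s6.png

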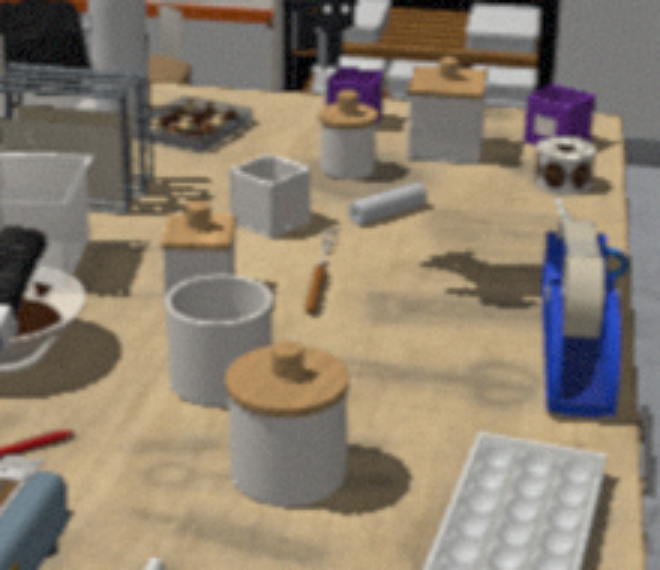

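View pics/t6.png

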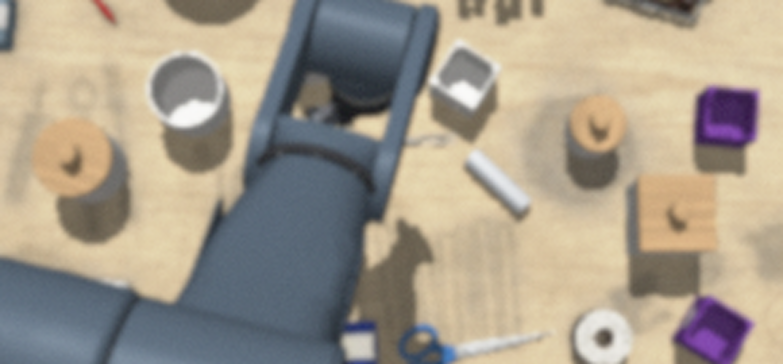

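```bash
python3 -m handwheel '[[[-0.56,0.83,0,0],[-0.56,0.83,0,0],[-0.56,0.83,0,0],[-0.56,0.83,0,0],[-0.56,0.83,0,0],[-0.56,0.83,0,0],[-0.56,0.83,0,0],[-0.56,0.83,0,0],[0,0,0,0]]]';  python3 - <<'E'
from h import *
p,d=snapshot("top");cv2.imwrite("pics/t7.png",cv2.resize(p[125:205,190:340],None,fx=4,fy=4,interpolation=cv2.INTER_CUBIC)[:,:,::-1])
W=world("top",d);x,y=.6547,.0544
q=W[(np.hypot(W[...,0]-x,W[...,1]-y)<.045)&(abs(W[...,2]-.074)<.008)]
print(len(q),np.linalg.lstsq(np.c_[q[:,:2]-[x,y],np.ones(len(q))],q[:,2],rcond=None)[0].round(4),q[:,:2].mean(0),cv2.minAreaRect(q[:,:2].astype(np.float32)*1000))
E
```

```text
t: 39.83
tcp_pos: [0.5527, -0.2177, 0.224]
tool_rot: [0.956, 0.292, 0.0, 0.0]
force: [-0.8, 0.2, 0.6]
finger_gap: 0.645
gripper_force: 0.0
368 [ 0.0101 -0.0006  0.0745] [0.65328838 0.05429554] ((654.9953002929688, 54.696266174316406), (68.73043060302734, 67.82707214355469), 8.771329879760742)
```

View pics/t7.png

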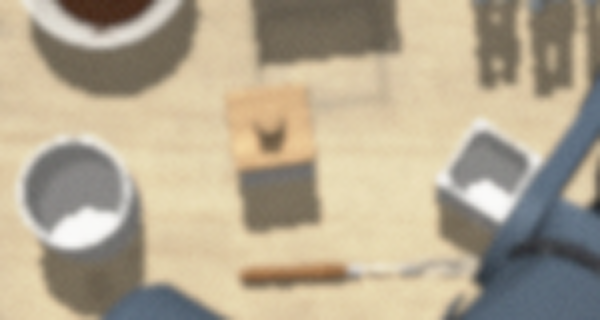

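The small square lid is flat at z 74 mm and square on its canister (crop 270,128). Both empty canisters are still open at (77,193) and (490,170).

```bash
python3 -c "from station import *;print(sign_off())"
```

```text
the job is handed in; nothing more can be done
None
```

All four filled canisters have their matching lids on and lying flat, both empty ones are open, and the job was handed in at about 40 s of the 96 s allowed; no verdict came back.

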